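# Load the vial incubator and line up its cover hinge for the pin

## Task

Close up the vial incubator: stand the amber vial from the bench upright, right down in the empty middle well, and let go of it. Then take the cover by its handle, set it over the vials with its hinge barrel between the two barrels at the back of the housing, and press it fully down against the springs until the holes of the barrels line up. Finish still gripping the handle and pressing the cover down, because it springs up again until someone has put the hinge pin in; leave the pin and the other things on the bench alone.

Things in the scene. Friction and masses are not known exactly. Their poses are not given: they have to be found in the camera images.
- incubator: Fixed white vial incubator, 134 (x) x 190 (y) x 40 mm, level. Origin: on the bench under the middle of its well block; z up, +x to its back (hinge, with a 60 mm high jamb rail behind it), -x to its front (panel with black dial), y along the row of wells. The flat ledge on its top, 40 mm above the bench, is where the cover's lower edge comes to rest.
- rim (a point): Middle of the fixed aluminium locating rim round the block, 52 mm above the bench at the incubator's centre, axes as the incubator's. Outside it measures 57 (x) x 144 (y) mm; its upper 5 mm are bevelled inwards by 3 mm as a lead-in. The cover fits over it with 2 mm play on each side in x and 3 mm in y.
- hinge_line (a point): Middle of the housing's hinge line at (46.5, 0, 50) mm in the incubator's frame, halfway between its two steel barrels (18 mm outside, 10 mm hole, 25 mm long, from y = 23 to 48 mm either side: a 46 mm gap). y runs along the holes, z up.
- block (a joint): Aluminium three-well block, 47 x 134 mm, floating on springs inside the rim; 0 when up (as found, also with three vials in it), grows to 0.009 m as it is pressed down. When up, its top is 50 mm above the bench. Wells 37 mm wide, 24 mm deep, at y = -43, 0, +43 mm. Pressing the cover home puts it about 6 mm down and takes about 9 N beyond the cover's weight.
- empty_well (a point): Centre of the floor of the empty middle well, 26 mm above the bench while the block is up; axes as the incubator's. The other two wells hold identical vials.
- vial: Loose amber glass vial with black cap, standing upright on a thin white paper pad on the bench in front of the incubator: body 33 mm wide up to 44 mm, cap 27 mm wide, 72 mm high in all, about 50 g. Origin at the centre of its underside, z up. In its well it stands 48 mm out of the block, cap top 98 mm above the bench.
- vial_l: Identical vial already in the well at y = +43 mm of the incubator (its origin: centre of its underside). It stays there.
- vial_r: Identical vial already in the well at y = -43 mm of the incubator. It stays there.
- cover: Loose grey cover, a box open below, 69 (x) x 158 (y) x 56 mm outside, walls 4 mm, 52 mm deep inside, about 0.45 kg, right way up on the bench. Origin: centre of its open underside; z up, +x to its hinge barrel, y along the handle. Home: its origin 40 mm above the incubator's, its axes along the incubator's. Laid on the cap tops it first stands 6 mm higher.
- cover_barrel (a point): Middle of the hole of the cover's one hinge barrel, at (46.5, 0, 10) mm in the cover's frame; y runs along the hole. The barrel is 40 mm long, 18 mm outside, with a 10 mm hole, and sits on a steel leaf on the cover's back; it fits the 46 mm gap of the housing.
- handle (a point): Middle of the cover's black bar handle, at (0, 0, 85) mm in the cover's frame: a bar 12 mm wide in x, 92 mm long in y, 16 mm high, on two posts at y = -40 and +40 mm, with 21 mm free under it. Grip it across x.
- hinge_pin: Steel hinge pin, 7 mm rod about 115 mm long with a bent end, lying loose on the bench (origin about mid length, on the bench). To be left alone.
- tweezers: Steel tweezers, 16 x 122 x 8 mm, on the bench; leave alone.
- timer: White bench timer, 52 x 62 x 18 mm; leave alone.
- tube_block: Block with small capped tubes, 62 x 120 x 38 mm, behind the cover; leave alone. Above it a fixed wire basket hangs over the bench, its underside at z = 0.52 m, its front edge running from (x 0.51, y 0.18) to (0.63, -0.02) m: keep the arm clear of it when swinging across.

How it is judged:
By the outcome, as a careful person would: the job done as asked, in the order asked, and still so for the second after the job is handed in, while the arm keeps its last pose, push and grip.
It also fails if it takes over 48 s, if anything falls off the work surface, if the arm or the gripper's body presses on something with over 40 N, if the wrist force passes 120 N, or if a joint passes its speed limit or range.

## Robot

A 7-joint arm with a two-finger parallel gripper is mounted at the origin on a cart in front of the work surface, level with it; the furniture and walls round the work are solid. World frame = base frame: x ahead of the robot, y to its left, z up, the work surface at z = 0. Lengths are in m, angles in rad, forces in N, time in s.
With the tool pointing down it reaches from about 0.35 to 0.9 m from the base axis. Payload 8.1 kg.
Tool frame: the origin (TCP) lies where the fingers leave the gripper's body, on its centre line; the fingertips stand 66 mm ahead of it and the grasp point (between the pads) lies 47 mm ahead of it; z points along the fingers, y is the line along which they close (so a half turn about z gives the same grasp; the last joint's range is limited). The gripper opens to 92 mm and grips with 3 to 60 N. Pads are 19 mm wide; open, the fingers measure 130 mm over their backs; the gripper's body (75 mm by 190 mm) begins 47 mm behind the grasp point.
Start: joints at [-1.338, 0.434, 0.025, 1.573, -0.012, 1.134, -0.075], TCP at [0.206, 0.59, 0.292] pointing down, gripper open.
Joint ranges: [-2.62, 2.62], [-0.44, 2.09], [-1.27, 1.32], [0.08, 2.57], [-1.32, 4.46], [0.12, 2], [-2.74, 2.74]. Speed limits (rad/s): [2.22, 2.22, 3.01, 3.01, 3.14, 3.14, 3.14].

## Interface

Orientations are given as a rotation vector (axis times angle).
In Python, from cell import arm gives the robot as it stands.
- The arm moves only by the tool send_rows, never from a script. Its argument "motion" is text: rows parted by semicolons, each of 7 numbers parted by spaces: the closure, from 0 (fully open) to 1 (shut), then the shift along the world's x, y, z in m, then the turn, a rotation vector about the world's x, y, z in degrees. A call has 1 to 5 rows; each row shifts and turns the commanded pose from where the row before left it; what a row does not reach is not made up. A row lasts 1/8 s, in which the tool goes at most 62.5 mm and 10.7 degrees, less where a joint would pass 70% of its speed; a pose out of reach is approached as far as the arm can. A call is refused whole if a number of a shift passes 0.0625 or a number of a turn 10.7, either way. A call with a gripper value outside its range is refused whole. The fingers move at their own pace and stop on an object; "force" is the grip in N (left out, the last holds). Time passes only in rows, so rows that do not move let the fingers close. It gives the time, the measured TCP pose, the force, the opening and the grip force at its end, in the units of the state.
- arm.observe(): the state, without advancing time (a new reading comes with each control period).
- arm.get_image(name): name is "scene" or "top"; returns (picture, depth): 480x640x3 uint8, blue, green, red; 480x640 float32, m along the optical axis (not along the pixel's ray), 0 where there is no reading.
- arm.camera_model(name): a dict with "fx", "fy", "cx", "cy" (pixels), "view" (4x4, takes a point from world to camera coordinates). Camera axes: x right, y down, z forward; pixel columns grow to the right and rows downward; lengths in m; the calibration is good to about 2 mm. A picture is of the moment at which its call begins. camera_model takes no time and is no camera call.
- arm.sign_off(): hands the job in; it is judged then, once.
The state is a dict: "clock": time; "joints": joint angles; "dq": joint speeds; "joint_efforts": joint torques, N m; "position": TCP position; "ee_rot": TCP orientation; "force": force on the tool from outside, world axes, zero at the start; "ft_torque": the same for the moment, N m; "width": opening from 0.0 (shut) to 1.0 (fully open); "gripper_force": force on a finger pad.
Only numpy, scipy, OpenCV 4.12 (cv2) and the standard library are available. Lean on these libraries where they do the work, as an engineer would, in place of code of your own. Each camera call takes 0.05 s, during which the arm holds its last target. There are 200 camera calls.

## Working session

There is one attempt and no reset: what is moved stays moved. The work goes in short steps, Python scripts to look and compute and a tool call to move; the robot and the scene stay as the last step left them, time stands still between calls to the robot, and variables do not carry over. Pictures are saved under pics/ and viewed, at most 10 in all, crops included, and the job is handed in when it is done.

Besides the shell and the picture viewer there is one more tool, called after "Emit:" by a JSON object that holds its "name" and its "arguments", one argument or row to a line. send_rows: Moves the arm, as the interface text tells. Its arguments: {"type":"object","properties":{"motion":{"type":"string"},"force":{"type":"number"}},"required":["motion"]}

```bash
mkdir -p pics
cat > h.py <<'E'
import numpy as np, cv2
from cell import arm
def cloud(n,d):
    m=arm.camera_model(n); v,u=np.mgrid[0:480,0:640]
    P=np.stack([(u-m['cx'])/m['fx']*d,(v-m['cy'])/m['fy']*d,d],-1)
    T=np.linalg.inv(m['view']); return P@T[:3,:3].T+T[:3,3]
def ray(n,u,v,z):
    m=arm.camera_model(n);T=np.linalg.inv(m['view'])
    r=T[:3,:3]@[(u-m['cx'])/m['fx'],(v-m['cy'])/m['fy'],1]; return T[:3,3]+r*(z-T[2,3])/r[2]
E
python3 - <<'E'
from h import *
print(arm.observe())
for n in('scene','top'):
    i,d=arm.get_image(n); cv2.imwrite(f'pics/{n}0.png',i); np.save(f'{n}0.npy',d)
    T=np.linalg.inv(arm.camera_model(n)['view']); print(n,T.round(3),arm.camera_model(n)['fx'])
E
```

```text
{'clock': 0.0, 'joints': array([-1.33758451,  0.43521023,  0.02497116,  1.57411318, -0.01161158,
        1.13402173, -0.07507398]), 'dq': array([ 0.0015762 , -0.00050786, -0.0006248 ,  0.00158905,  0.0005046 ,
       -0.00043166,  0.00096215]), 'joint_efforts': array([-1.01140125e-03, -6.67847300e+01,  9.84264202e-01, -3.14461362e+01,
       -6.07031467e-02,  4.27524280e-02,  1.86685816e-04]), 'position': array([0.20586235, 0.58967299, 0.29144658]), 'ee_rot': array([-5.25067194e-01, -3.09726494e+00,  2.51574806e-03]), 'force': array([-0.06262736,  0.48695925,  0.11861353]), 'ft_torque': array([ 0.01636312, -0.00235676,  0.02512563]), 'gripper_force': 0.0, 'width': 1.0022191461245067}
scene [[ 0.831 -0.245  0.5    0.118]
 [-0.557 -0.359  0.749 -0.718]
 [-0.004 -0.901 -0.434  0.432]
 [ 0.     0.     0.     1.   ]] 526.5869591649887
top [[ 0.005 -0.983  0.183  0.42 ]
 [-1.    -0.001  0.023 -0.089]
 [-0.022 -0.183 -0.983  0.905]
 [ 0.     0.     0.     1.   ]] 465.6889438721606
```

View pics/scene0.png

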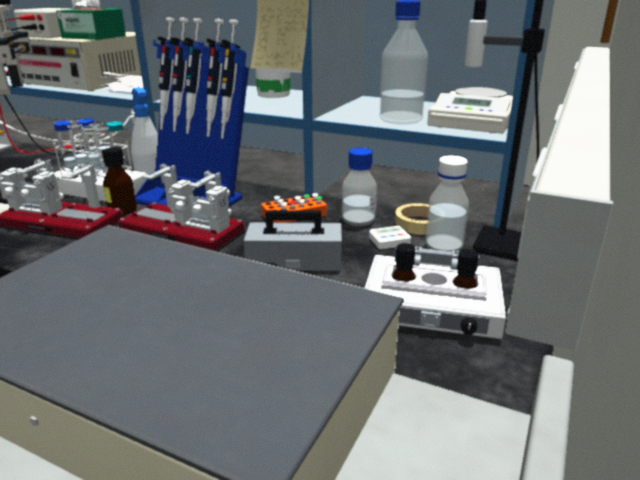

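View pics/top0.png

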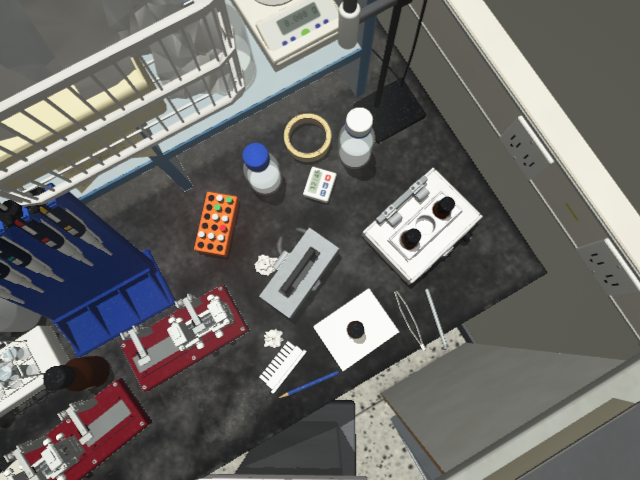

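The top view shows the incubator near (422,225), the cover near (300,273), and the loose vial on its pad near (356,329). The incubator hinge is at the upper left, around (405,200). I'll measure from depth next and zoom in.

```bash
cat > m.py <<'E'
from h import *
i=cv2.imread('pics/top0.png'); d=np.load('top0.npy'); P=cloud('top',d); g=i.max(-1)
def comp(mask,x0,y0,x1,y1,nm,k=1):
    M=np.zeros(mask.shape,np.uint8); M[y0:y1,x0:x1]=mask[y0:y1,x0:x1]
    n,l,s,c=cv2.connectedComponentsWithStats(M)
    for j in sorted(range(1,n),key=lambda j:-s[j,4])[:k]:
        Q=P[l==j]; r=cv2.minAreaRect((Q[:,:2]*1000).astype(np.float32))
        print(nm,s[j,4],c[j].round(1),'med',np.median(Q,0).round(4),'rect',np.round(r[0],1),np.round(r[1],1),round(r[2],1))
z=P[...,2]
comp((z>.085)&(z<.11)&(g<70),380,170,490,270,'caps',2)
comp((z>.06)&(z<.08)&(g<70),330,300,390,350,'vialcap')
comp((z>.084)&(z<.10),250,220,345,325,'handle')
comp((z>.048)&(z<.063),250,220,345,325,'covertop')
comp((z>.003)&(z<.048),250,220,345,325,'coverlow',3)
comp((z>.033)&(z<.044)&(g>130),350,160,490,290,'ledge')
comp((z>.045)&(z<.056),350,160,490,290,'rim',3)
print('bench',np.median(z[200:220,330:345]), 'cov z',z[250:300:10,300])
cv2.imwrite('pics/c1.png',np.hstack([cv2.resize(i[215:325,245:345],(400,440),interpolation=2),cv2.resize(i[165:285,360:485],(400,384),interpolation=2)[:440] if 0 else cv2.resize(i[165:285,360:485],(400,440),interpolation=2)]))
E
python3 m.py
```

```text
caps 188 [412.5 236. ] med [ 0.5791 -0.2374  0.0947] rect [ 580.  -237.8] [25.6 25.1] 82.7
caps 185 [446.4 204.1] med [ 0.6372 -0.2994  0.0949] rect [ 638. -300.] [23.9 25.9] 44.5
vialcap 188 [356.  329.6] med [ 0.4154 -0.1373  0.0686] rect [ 416.2 -137.3] [24.7 26. ] 89.9
handle 360 [297.3 269.8] med [ 0.5186 -0.0334  0.0912] rect [520.  -33.8] [12.4 91.5] 54.8
covertop 2825 [298.5 272.8] med [ 0.5175 -0.034   0.0548] rect [520.9 -33.1] [ 71.8 158.4] 54.6
coverlow 446 [269.6 263.2] med [0.5408 0.0275 0.0157] rect [540.9  19.4] [40.5 72.5] 8.8
coverlow 181 [314. 285.] med [ 0.4985 -0.0632  0.0227] rect [498.1 -64.1] [  6.3 156. ] 54.8
coverlow 1 [311. 220.] med [ 0.6293 -0.0539  0.0032] rect [629.3 -53.9] [0. 0.] 0.0
ledge 3829 [424.1 229.2] med [ 0.5998 -0.2749  0.0387] rect [ 612.6 -267.7] [137.2 190.1] 42.8
rim 1392 [423.2 226.2] med [ 0.6087 -0.2681  0.0491] rect [ 610.2 -269.4] [ 56.8 144.2] 42.6
rim 88 [391.1 219.4] med [ 0.6178 -0.2076  0.0537] rect [ 616.4 -203.1] [23.9 49. ] 21.1
rim 42 [417.6 192.7] med [ 0.6692 -0.2553  0.053 ] rect [ 673.7 -258.9] [11.5 25.6] 49.5
bench -0.0013490188987631546 cov z [0.05508717 0.05325828 0.08938533 0.05427346 0.05229111]
```

View pics/c1.png

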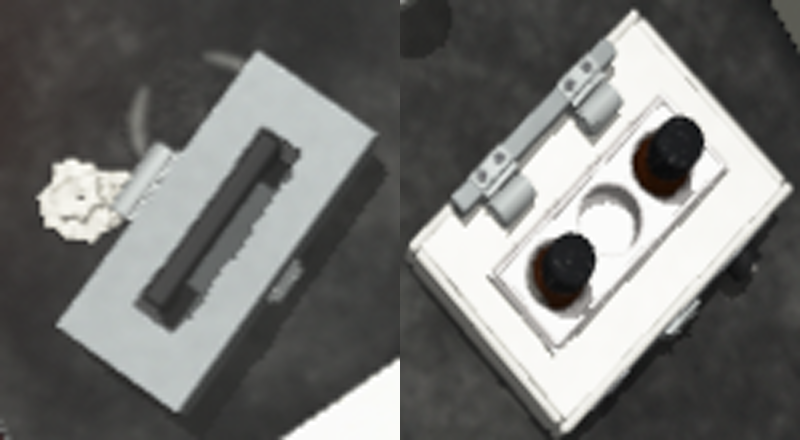

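The crops show the cover's barrel at the upper left, the same side as the incubator's hinge. Cover yaw is about 54.7° and incubator yaw about 42.7°. I'll do one cross-check with the scene camera and check the travel corridor.

Run:
```python
from h import *
d=np.load('top0.npy');P=cloud('top',d)
a=np.array([.206,.59]);b=np.array([.416,-.137]);u=(b-a)/np.linalg.norm(b-a)
q=P[...,:2]-a;t=q@u;s=q@[-u[1],u[0]]
for k in range(8):
    m=(t>k*.1)&(t<k*.1+.1)&(abs(s)<.13)&(d>0); print(k,m.sum(),P[...,2][m].max().round(3) if m.any() else None)
i=cv2.imread('pics/scene0.png');d=np.load('scene0.npy');Q=cloud('scene',d);g=i.max(-1);z=Q[...,2]
for nm,m,(x0,y0,x1,y1) in[('caps',(g<60)&(z>.075)&(z<.11),(380,235,490,285)),('handle',(g<60)&(z>.082)&(z<.1),(250,200,340,250))]:
    M=np.zeros(g.shape,np.uint8);M[y0:y1,x0:x1]=m[y0:y1,x0:x1];n,l,st,c=cv2.connectedComponentsWithStats(M)
    for j in range(1,n):
        if st[j,4]>30: R=Q[l==j];print(nm,st[j],c[j],np.round(cv2.minAreaRect((R[:,:2]*1000).astype(np.float32)),1) if 0 else cv2.minAreaRect((R[:,:2]*1000).astype(np.float32)),R[:,2].max())
# cap side edges in scene: rays at cap mid col
```

```text
0 991 0.03
1 5950 0.118
2 9346 0.136
3 7703 0.116
4 7726 0.116
5 7735 0.112
6 7223 0.094
7 6337 0.072
caps [396 244  19  20 334] [404.9251497  253.33832335] ((578.6485595703125, -239.11489868164062), (24.92400360107422, 24.53622817993164), 52.26132583618164) 0.09709047931832293
caps [458 250  21  21 368] [467.84782609 259.60597826] ((637.8121948242188, -301.9728088378906), (24.60039710998535, 26.818603515625), 48.04008865356445) 0.09707779044537646
handle [266 211  55   8 368] [293.66847826 214.23913043] ((518.0783081054688, -35.940460205078125), (12.00979232788086, 88.4694595336914), 57.0685920715332) 0.09288291938772514
```

Emit:
{"name": "send_rows", "arguments": {
  "motion": "0 0.015 -0.055 0 0 0 -6; 0 0.015 -0.055 0 0 0 -6; 0 0.015 -0.055 0 0 0 -6; 0 0.015 -0.055 0 0 0 -5; 0 0.015 -0.055 0 0 0 -5"
}}

```text
clock: 0.72
position: [0.2812, 0.3131, 0.2921]
ee_rot: [-1.263, -2.876, 0.0]
force: [1.8, -0.3, 0.7]
width: 1.0
gripper_force: 0.0
```

Emit:
{"name": "send_rows", "arguments": {
  "motion": "0 0.015 -0.05 0 0 0 0; 0 0.015 -0.05 0 0 0 0; 0 0.015 -0.05 0 0 0 0; 0 0.015 -0.05 0 0 0 0; 0 0.015 -0.05 0 0 0 0"
}}

```text
clock: 1.35
position: [0.356, 0.0634, 0.2923]
ee_rot: [1.259, 2.878, 0.001]
force: [1.1, 0.3, 0.0]
width: 0.998
gripper_force: 0.0
```

Emit:
{"name": "send_rows", "arguments": {
  "motion": "0 0.015 -0.05 0 0 0 0; 0 0.015 -0.05 0 0 0 0; 0 0.015 -0.05 -0.02 0 0 0; 0 0.014 -0.051 -0.05 0 0 0; 0 0 0 -0.05 0 0 0"
}}

```text
clock: 1.98
position: [0.4142, -0.1322, 0.1787]
ee_rot: [1.263, 2.872, -0.002]
force: [0.9, 2.2, -0.3]
width: 1.002
gripper_force: 0.0
```

Emit:
{"name": "send_rows", "arguments": {
  "motion": "0 0 0 -0.03 0 0 0; 0 0 0 -0.02 0 0 0; 0 0 0 -0.008 0 0 0; 0 0 0 0 0 0 0"
}}

```text
clock: 2.48
position: [0.4129, -0.1287, 0.1213]
ee_rot: [-1.259, -2.878, 0.0]
force: [0.6, 0.8, -0.2]
width: 0.996
gripper_force: 0.0
```

Run:
```python
from h import *
print(arm.observe()['position'])
i,d=arm.get_image('top'); cv2.imwrite('pics/t1.png',cv2.resize(i[270:390,280:440],(800,600),interpolation=2))
```

```text
[ 0.41285448 -0.12873494  0.12126186]
```

View pics/t1.png

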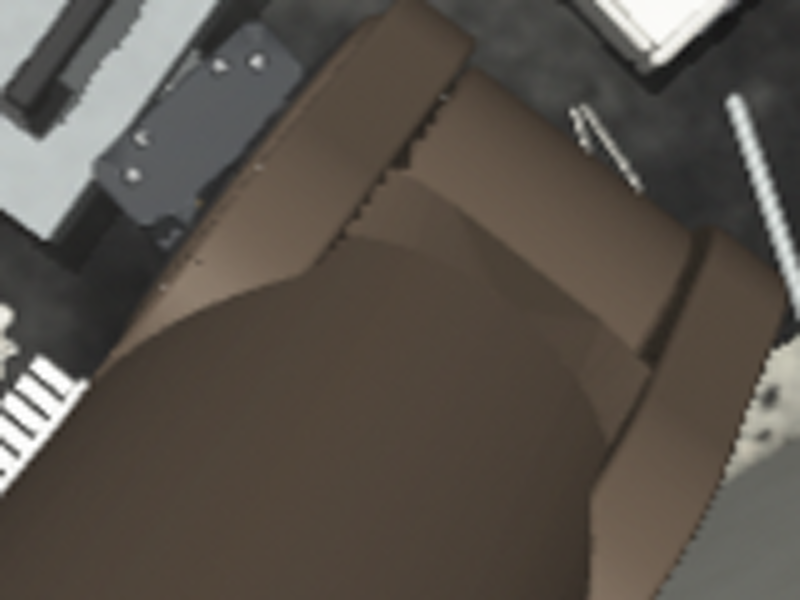

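The view shows only the wrist, which hides the vial. The body passes above the cover's edge without touching. I'm 9 mm short in y, so I'll correct that and close.

Emit:
{"name": "send_rows", "arguments": {
  "motion": "0 0.0025 -0.009 -0.003 0 0 0; 0 0 0 -0.005 0 0 0; 0 0 0 0 0 0 0; 0.5 0 0 0 0 0 0; 0.75 0 0 0 0 0 0",
  "force": 15
}}

```text
clock: 3.15
position: [0.4155, -0.1376, 0.1134]
ee_rot: [1.259, 2.878, 0.0]
force: [-0.0, 1.0, 0.5]
width: 0.83
gripper_force: 0.0
```

Emit:
{"name": "send_rows", "arguments": {
  "motion": "1 0 0 0 0 0 0; 1 0 0 0 0 0 0; 1 0 0 0 0 0 0; 1 0 0 0 0 0 0"
}}

```text
clock: 3.65
position: [0.4155, -0.1377, 0.1133]
ee_rot: [1.259, 2.878, -0.0]
force: [-0.1, -0.3, -0.5]
width: 0.398
gripper_force: 0.0
```

Emit:
{"name": "send_rows", "arguments": {
  "motion": "1 0 0 0 0 0 0; 1 0 0 0 0 0 0; 1 0 0 0 0 0 0; 1 0 0 0.01 0 0 0; 1 0 0 0.02 0 0 0"
}}

```text
clock: 4.28
position: [0.415, -0.1377, 0.1437]
ee_rot: [-1.259, -2.877, 0.001]
force: [1.2, 0.8, 0.2]
width: 0.291
gripper_force: 15.0
```

Emit:
{"name": "send_rows", "arguments": {
  "motion": "1 0 0 0.045 0 0 0; 1 0.01 -0.005 0.045 0 0 0; 1 0.03 -0.02 0 0 0 0; 1 0.03 -0.02 0 0 0 0; 1 0.03 -0.02 0 0 0 0"
}}

```text
clock: 4.9
position: [0.5164, -0.2031, 0.2341]
ee_rot: [1.258, 2.878, 0.0]
force: [0.3, 0.6, -0.3]
width: 0.294
gripper_force: 15.0
```

Emit:
{"name": "send_rows", "arguments": {
  "motion": "1 0.03 -0.02 0 0 0 0; 1 0.03 -0.02 0 0 0 0; 1 0.02 -0.015 0 0 0 0; 1 0.013 -0.012 0 0 0 0; 1 0 0 0 0 0 0"
}}

```text
clock: 5.52
position: [0.6086, -0.2705, 0.2336]
ee_rot: [1.26, 2.878, -0.002]
force: [-0.7, 0.1, 0.2]
width: 0.293
gripper_force: 15.0
```

Run:
```python
from h import *
o=arm.observe();print(o['position'],o['ee_rot'],o['joints'])
i,d=arm.get_image('scene'); np.save('s2.npy',d);cv2.imwrite('pics/s2full.png',i); cv2.imwrite('pics/s2.png',cv2.resize(i[180:330,350:550],(800,600),interpolation=2))
```

```text
[ 0.60862352 -0.27054619  0.23358646] [ 1.25999506e+00  2.87765861e+00 -1.96289812e-03] [-0.092742    0.62441439  0.70167953  1.57452496 -0.43488734  1.1040166
  1.45965963]
```

View pics/s2.png

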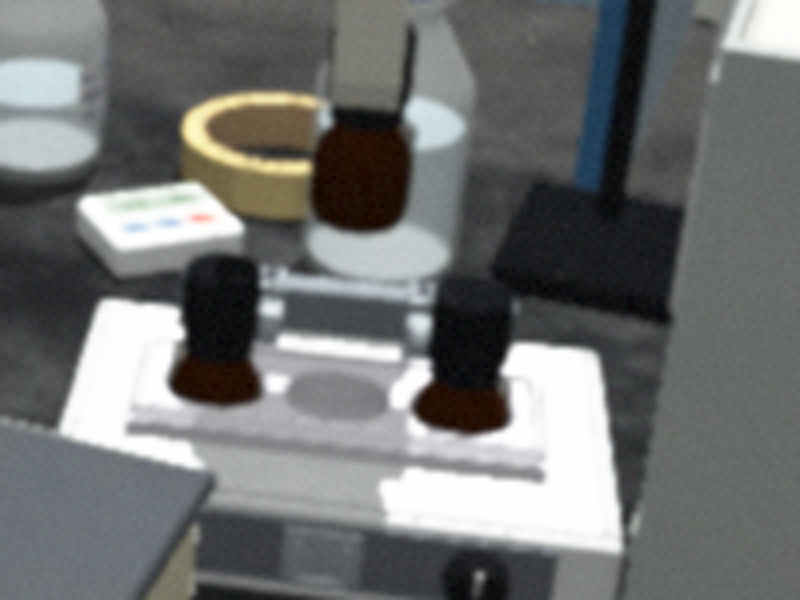

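The vial hangs upright above and behind the well line, with its body centre near crop (361,175). The well is at (340,395), with caps at (222,305) and (473,330). I'll check its lateral position.

Run:
```python
from h import *
i=cv2.imread('pics/s2full.png').astype(int);d=np.load('s2.npy')
Q=cloud('scene',d);V=arm.camera_model('scene')
def proj(p):
    c=V['view']@np.r_[p,1];return V['fx']*c[0]/c[2]+V['cx'],V['fy']*c[1]/c[2]+V['cy']
g=i.max(-1)
def ctr(r,u0,u1):
    c=[u for u in range(u0,u1) if g[r,u]<75];return (min(c)+max(c))/2,len(c)
for r in(216,220,224,228):print('vial',r,ctr(r,425,458))
for r in(248,252,256,260):print('l',r,ctr(r,393,420))
for r in(254,258,262,266):print('r',r,ctr(r,456,482))
def ax(n,x,y,z):print(n,[np.round(proj([x,y,zz]),1) for zz in z])
c=np.array([.6088,-.2695]);yv=np.array([-np.sin(np.radians(42.7)),np.cos(np.radians(42.7))])
ax('L',*(c+.043*yv),[.09,.08]);ax('R',*(c-.043*yv),[.09,.08]);ax('tcp',.6086,-.2705,[.16,.14,.1208]);ax('well',*c,[.05])
# well ellipse in the top view
t=cv2.imread('pics/top0.png')
```

```text
vial 216 (440.0, 23)
vial 220 (440.0, 25)
vial 224 (440.0, 25)
vial 228 (439.0, 25)
l 248 (403.5, 22)
l 252 (403.5, 22)
l 256 (404.0, 19)
l 260 (405.0, 19)
r 254 (470.0, 23)
r 258 (469.5, 23)
r 262 (469.5, 24)
r 266 (466.5, 20)
L [array([404.9, 250.1]), array([404.4, 256.4])]
R [array([468.1, 256.6]), array([467.3, 263.1])]
tcp [array([441.3, 207. ]), array([439.9, 220.7]), array([438.6, 233.6])]
well [array([433.6, 278.3])]
```

Emit:
{"name": "send_rows", "arguments": {
  "motion": "1 0 0.001 -0.03 0 0 0; 1 0 0 -0.03 0 0 0; 1 0 0 -0.006 0 0 0; 1 0 0 -0.006 0 0 0; 1 0 0 0 0 0 0"
}}

```text
clock: 6.2
position: [0.6087, -0.2687, 0.1621]
ee_rot: [1.258, 2.878, 0.0]
force: [0.5, 0.2, -0.7]
width: 0.295
gripper_force: 15.0
```

Emit:
{"name": "send_rows", "arguments": {
  "motion": "1 0 0 -0.006 0 0 0; 1 0 0 -0.006 0 0 0; 1 0 0 -0.004 0 0 0; 1 0 0 0 0 0 0"
}}

```text
clock: 6.7
position: [0.6083, -0.2686, 0.1448]
ee_rot: [-1.259, -2.878, 0.0]
force: [0.7, -0.1, -1.1]
width: 0.293
gripper_force: 15.0
```

Emit:
{"name": "send_rows", "arguments": {
  "motion": "1 0 0 -0.003 0 0 0; 1 0 0 -0.002 0 0 0; 1 0 0 0 0 0 0"
}}

```text
clock: 7.08
position: [0.6084, -0.2686, 0.1401]
ee_rot: [-1.259, -2.878, -0.0]
force: [-0.9, 0.4, 0.2]
width: 0.294
gripper_force: 15.0
```

Emit:
{"name": "send_rows", "arguments": {
  "motion": "1 0 0 -0.001 0 0 0; 1 0 0 -0.001 0 0 0; 1 0 0 0 0 0 0"
}}

```text
clock: 7.45
position: [0.6088, -0.269, 0.1391]
ee_rot: [1.258, 2.877, 0.0]
force: [-0.5, 0.4, 6.9]
width: 0.296
gripper_force: 15.0
```

Emit:
{"name": "send_rows", "arguments": {
  "motion": "0.6 0 0 0 0 0 0; 0.4 0 0 0 0 0 0; 0.3 0 0 0 0 0 0; 0.3 0 0 0 0 0 0; 0.3 0 0 0.01 0 0 0"
}}

```text
clock: 8.07
position: [0.6081, -0.2684, 0.1479]
ee_rot: [-1.258, -2.877, 0.0]
force: [-1.6, -0.5, -0.1]
width: 0.696
gripper_force: 0.0
```

Emit:
{"name": "send_rows", "arguments": {
  "motion": "0.3 0 0 0.03 0 0 0; 0.3 0 0 0.05 0 0 0; 0.3 -0.01 0.03 0.03 0 0 4; 0.3 -0.015 0.045 0 0 0 4; 0.3 -0.015 0.045 0 0 0 4"
}}

```text
clock: 8.7
position: [0.5682, -0.1478, 0.2595]
ee_rot: [0.948, 2.993, 0.001]
force: [-0.7, 0.6, -0.3]
width: 0.702
gripper_force: 0.0
```

Emit:
{"name": "send_rows", "arguments": {
  "motion": "0.3 -0.015 0.04 0 0 0 0; 0.3 -0.02 0.04 0 0 0 0; 0.3 -0.015 0.034 0 0 0 0; 0 0 0 0 0 0 0; 0 0 0 0 0 0 0"
}}

```text
clock: 9.32
position: [0.5189, -0.0354, 0.259]
ee_rot: [0.951, 2.993, 0.0]
force: [-0.1, -0.0, -0.1]
width: 0.868
gripper_force: 0.0
```

Run:
```python
from h import *
o=arm.observe();print(o['clock'],o['position'],o['ee_rot'],o['joints'],o['width'])
i,d=arm.get_image('scene'); j,e=arm.get_image('top'); np.save('s3.npy',d);np.save('t3.npy',e);cv2.imwrite('pics/s3full.png',i);cv2.imwrite('pics/t3full.png',j); cv2.imwrite('pics/s3.png',np.vstack([cv2.resize(i[180:330,240:540],(600,300),interpolation=2),cv2.resize(j[160:310,220:520],(600,300),interpolation=2)]))
```

```text
9.325 [ 0.51889954 -0.03536508  0.25898187] [9.51066791e-01 2.99280195e+00 3.58418557e-04] [-0.57413977  0.3401851   0.70805512  1.91314631 -0.26415249  0.98085873
  1.2093721 ] 0.8678906265848891
```

View pics/s3.png

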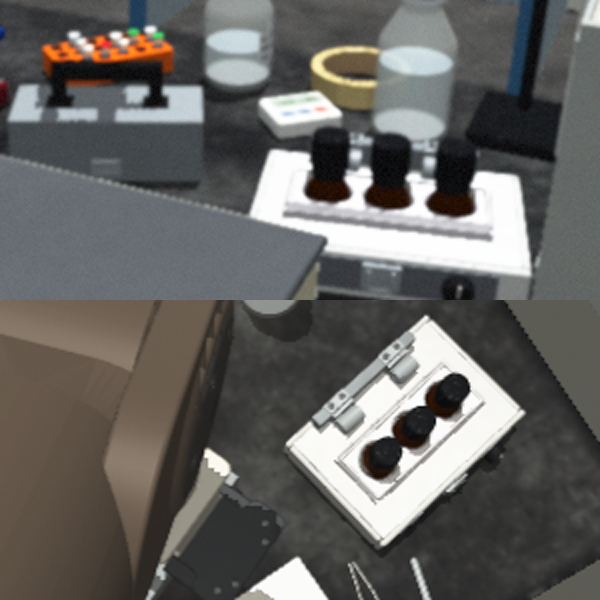

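The middle vial stands level with its neighbours, with cap tops in one line. The gripper is above the cover's handle, so I'll go down and grip.

Emit:
{"name": "send_rows", "arguments": {
  "motion": "0 0 0 -0.03 0 0 0; 0 0 0 -0.04 0 0 0; 0 0 0 -0.03 0 0 0; 0 0 0 -0.015 0 0 0; 0 0 0 -0.011 0 0 0",
  "force": 60
}}

```text
clock: 10.05
position: [0.5189, -0.0355, 0.132]
ee_rot: [0.953, 2.993, -0.0]
force: [0.3, 0.8, 0.9]
width: 1.003
gripper_force: 0.0
```

Emit:
{"name": "send_rows", "arguments": {
  "motion": "0 0 0 0 0 0 0; 0.6 0 0 0 0 0 0; 0.7 0 0 0 0 0 0; 0.8 0 0 0 0 0 0; 0.85 0 0 0 0 0 0"
}}

```text
clock: 10.68
position: [0.5186, -0.0346, 0.1325]
ee_rot: [0.951, 2.994, 0.0]
force: [0.4, 0.3, -1.2]
width: 0.615
gripper_force: 0.0
```

Emit:
{"name": "send_rows", "arguments": {
  "motion": "1 0 0 0 0 0 0; 1 0 0 0 0 0 0; 1 0 0 0 0 0 0; 1 0 0 0 0 0 0; 1 0 0 0 0 0 0"
}}

```text
clock: 11.3
position: [0.5185, -0.0345, 0.1322]
ee_rot: [-0.951, -2.994, -0.0]
force: [0.1, -0.6, -4.5]
width: 0.122
gripper_force: 60.0
```

Emit:
{"name": "send_rows", "arguments": {
  "motion": "1 0 0 0.01 0 0 0; 1 0 0 0.02 0 0 0; 1 0 0 0.04 0 0 0; 1 0 0 0.04 0 0 0; 1 0 0 0.025 0 0 0"
}}

```text
clock: 11.92
position: [0.5185, -0.0351, 0.2694]
ee_rot: [0.952, 2.993, 0.001]
force: [-0.2, 0.5, -5.0]
width: 0.125
gripper_force: 60.0
```

Emit:
{"name": "send_rows", "arguments": {
  "motion": "1 0.01 -0.03 0 0 0 -4; 1 0.015 -0.04 0 0 0 -4; 1 0.015 -0.04 0 0 0 -4; 1 0.015 -0.04 0 0 0 0; 1 0.015 -0.04 0 0 0 0"
}}

```text
clock: 12.55
position: [0.5884, -0.2258, 0.2674]
ee_rot: [-1.258, -2.877, 0.0]
force: [0.8, -0.9, -4.7]
width: 0.125
gripper_force: 60.0
```

Emit:
{"name": "send_rows", "arguments": {
  "motion": "1 0.012 -0.025 0 0 0 0; 1 0.008 -0.019 0 0 0 0; 1 0 0 0 0 0 0; 1 0 0 0 0 0 0"
}}

```text
clock: 13.05
position: [0.6081, -0.2679, 0.2671]
ee_rot: [-1.258, -2.877, -0.001]
force: [-0.1, 1.4, -4.9]
width: 0.128
gripper_force: 60.0
```

Run:
```python
from h import *
o=arm.observe();print(o['clock'],o['position'],o['ee_rot'],o['force'],o['width'])
i,d=arm.get_image('scene'); j,e=arm.get_image('top'); np.save('s4.npy',d);np.save('t4.npy',e);cv2.imwrite('pics/s4full.png',i);cv2.imwrite('pics/t4full.png',j); cv2.imwrite('pics/s4.png',np.hstack([cv2.resize(i[130:330,350:550],(400,400),interpolation=2),cv2.resize(j[130:330,320:520],(400,400),interpolation=2)]))
```

```text
13.05 [ 0.60810226 -0.26794105  0.26711812] [-1.25811334e+00 -2.87732220e+00 -6.22735195e-04] [-0.0676461   1.40704053 -4.91150943] 0.1275825521357663
```

View pics/s4.png

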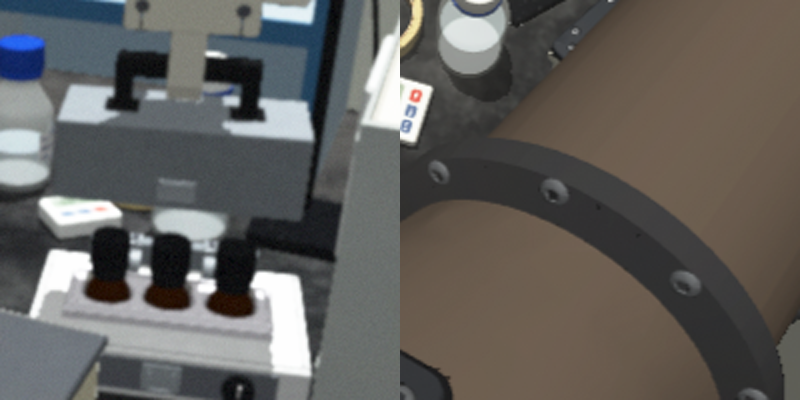

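The cover hangs level over the vials. Its front face spans crop (55–303, 120–217), and the latch at (177,190) is above the housing latch at (162,378). I'll measure the offset in the incubator's axes.

Run:
```python
from h import *
V=arm.camera_model('scene');c=np.array([.6088,-.2695]);a=np.radians(42.7);X=np.array([np.cos(a),np.sin(a)]);Y=np.array([-X[1],X[0]])
def loc(f):
    Q=cloud('scene',np.load(f)); L=Q.copy();L[...,0]=(Q[...,:2]-c)@X*1000;L[...,1]=(Q[...,:2]-c)@Y*1000;L[...,2]*=1000;return L
def rep(n,L,m):
    q=L[m];r=cv2.minAreaRect(q[:,:2].astype(np.float32));print(n,m.sum(),np.percentile(q,[1,50,99],axis=0).round(1).tolist(),np.round(r[0],1),np.round(r[1],1),round(r[2],1))
L=loc('s4.npy');x,y,z=L[...,0],L[...,1],L[...,2]
box=(abs(x)<60)&(abs(y)<100)
rep('covertop',L,box&(z>186)&(z<193))
f=box&(z>140)&(z<183)&(x<-15);rep('front',L,f)
q=L[f];p=np.polyfit(q[:,1],q[:,0],1);print('front slope deg',np.degrees(np.arctan(p[0])),p[1])
p=np.polyfit(q[:,2],q[:,0],1);print('tilt deg',np.degrees(np.arctan(p[0])))
L=loc('s3.npy');x,y,z=L[...,0],L[...,1],L[...,2]
rep('rim/block',L,(abs(x)<40)&(abs(y)<85)&(z>46)&(z<54))
rep('ledge',L,(abs(x)<80)&(abs(y)<110)&(z>37)&(z<43))
f=(x<-50)&(x>-80)&(abs(y)<60)&(z>8)&(z<34);q=L[f];p=np.polyfit(q[:,1],q[:,0],1);print('housing front',f.sum(),np.degrees(np.arctan(p[0])),p[1])
```

```text
covertop 2386 [[-34.7, -75.9, 186.2], [-10.3, -2.1, 189.8], [33.5, 78.2, 192.2]] [-0.2  1.4] [ 71.7 158. ] 0.1
front 3927 [[-37.5, -76.1, 140.5], [-33.0, -1.3, 162.0], [-30.5, 78.5, 182.5]] [-35.6   1.3] [157.8  12.5] 90.0
front slope deg -0.09301668087569015 -33.061574868210045
tilt deg 0.4106892556860592
rim/block 1579 [[-27.3, -70.9, 46.1], [-11.7, -3.6, 49.1], [37.4, 68.8, 53.7]] [ 5.7 -1.1] [143.2  68.2] 89.8
ledge 3004 [[-60.1, -94.0, 37.1], [-27.7, -20.7, 38.7], [69.5, 91.6, 42.7]] [ 6. -1.] [134.9 188.5] 0.2
housing front 1253 4.068154289172241 -62.6372161452733
```

Run:
```python
from h import *
c=np.array([.6088,-.2695]);a=np.radians(42.7);X=np.array([np.cos(a),np.sin(a)]);Y=np.array([-X[1],X[0]])
Q=cloud('scene',np.load('s3.npy'));x=(Q[...,:2]-c)@X*1000;y=(Q[...,:2]-c)@Y*1000;z=Q[...,2]*1000
for lo,hi in((41,43),(43,45),(45,47)):
    f=(x<-20)&(x>-35)&(abs(y)<60)&(z>lo)&(z<hi);p=np.polyfit(y[f],x[f],1);print(lo,f.sum(),np.median(x[f]),np.degrees(np.arctan(p[0])))
# vials' caps centroid: silhouette centre at z~85 via depth rect
i=cv2.imread('pics/s3full.png');g=i.max(-1)
M=((g<60)&(z>84)&(z<100)&(abs(x)<30)&(abs(y)<70)).astype(np.uint8);n,l,s,cc=cv2.connectedComponentsWithStats(M)
for j in range(1,n):
    if s[j,4]>40:
        q=np.c_[x[l==j],y[l==j]].astype(np.float32);print('cap',np.round(cv2.minEnclosingCircle(q),1) if 0 else (cv2.minAreaRect(q)[0],cv2.minAreaRect(q)[1]))
# top view, barrels & rim in local frame
P=cloud('top',np.load('t3.npy'));u=(P[...,:2]-c)@X*1000;v=(P[...,:2]-c)@Y*1000;w=P[...,2]*1000
for n,m in(('rim',(abs(u)<35)&(abs(v)<80)&(w>45)&(w<56)),('barrels+',(abs(u-46)<9)&(w>50)&(abs(v-35)<20)),('barrels-',(abs(u-46)<9)&(w>50)&(abs(v+35)<20))):
    q=np.c_[u[m],v[m]];print(n,m.sum(),np.percentile(q,[2,98],axis=0).round(1).tolist(),w[m].max())
```

```text
41 118 -26.207476559312973 0.2962097421945509
43 112 -25.84366294430575 0.08526899734755417
45 139 -25.4738063804832 0.002385959414768887
cap ((-2.323497772216797, 42.803627014160156), (25.586612701416016, 24.29231834411621))
cap ((-2.84364652633667, 0.8229999542236328), (26.386417388916016, 21.794740676879883))
cap ((-0.7370600700378418, -43.18620300292969), (24.1361141204834, 25.391315460205078))
rim 1407 [[-26.6, -68.8], [28.4, 69.6]] 55.98366731951898
barrels+ 113 [[39.3, 22.8], [54.6, 47.1]] 62.059329901983375
barrels- 113 [[39.0, -47.7], [54.6, -24.3]] 61.90849014583266
```

Emit:
{"name": "send_rows", "arguments": {
  "motion": "1 0.0017 -0.0013 -0.02 0 0 0; 1 0 0 -0.03 0 0 0; 1 0 0 -0.017 0 0 0; 1 0 0 -0.007 0 0 0; 1 0 0 0 0 0 0"
}}

```text
clock: 13.78
position: [0.6102, -0.27, 0.1931]
ee_rot: [-1.259, -2.878, 0.0]
force: [0.5, 0.9, -4.4]
width: 0.126
gripper_force: 60.0
```

Emit:
{"name": "send_rows", "arguments": {
  "motion": "1 0 0 -0.003 0 0 0; 1 0 0 -0.003 0 0 0; 1 0 0 0 0 0 0"
}}

```text
clock: 14.15
position: [0.6102, -0.27, 0.1874]
ee_rot: [1.259, 2.878, 0.0]
force: [0.3, -0.1, -4.4]
width: 0.127
gripper_force: 60.0
```

Emit:
{"name": "send_rows", "arguments": {
  "motion": "1 0 0 -0.003 0 0 0; 1 0 0 -0.003 0 0 0; 1 0 0 0 0 0 0"
}}

```text
clock: 14.52
position: [0.6101, -0.2699, 0.1809]
ee_rot: [-1.259, -2.878, -0.0]
force: [0.1, 0.3, -4.9]
width: 0.125
gripper_force: 60.0
```

Emit:
{"name": "send_rows", "arguments": {
  "motion": "1 0 0 -0.002 0 0 0; 1 0 0 -0.002 0 0 0; 1 0 0 0 0 0 0"
}}

```text
clock: 14.9
position: [0.6104, -0.2703, 0.1776]
ee_rot: [1.259, 2.878, -0.0]
force: [0.7, 0.1, -3.5]
width: 0.126
gripper_force: 60.0
```

Emit:
{"name": "send_rows", "arguments": {
  "motion": "1 0 0 -0.002 0 0 0; 1 0 0 0 0 0 0"
}}

```text
clock: 15.15
position: [0.6104, -0.2704, 0.1758]
ee_rot: [1.259, 2.877, -0.0]
force: [-0.5, -0.4, 3.0]
width: 0.122
gripper_force: 60.0
```

Emit:
{"name": "send_rows", "arguments": {
  "motion": "1 0 0 -0.002 0 0 0; 1 0 0 0 0 0 0"
}}

```text
clock: 15.4
position: [0.6105, -0.2703, 0.1737]
ee_rot: [1.258, 2.877, -0.0]
force: [-0.6, -0.6, 6.0]
width: 0.123
gripper_force: 60.0
```

Emit:
{"name": "send_rows", "arguments": {
  "motion": "1 0 0 -0.0015 0 0 0; 1 0 0 0 0 0 0"
}}

```text
clock: 15.65
position: [0.6105, -0.2704, 0.1724]
ee_rot: [1.258, 2.877, -0.0]
force: [-2.5, -0.2, 7.0]
width: 0.124
gripper_force: 60.0
```

Emit:
{"name": "send_rows", "arguments": {
  "motion": "1 0 0 -0.001 0 0 0; 1 0 0 0 0 0 0"
}}

```text
clock: 15.9
position: [0.6107, -0.2703, 0.1719]
ee_rot: [1.258, 2.877, 0.001]
force: [-2.1, 1.7, 11.2]
width: 0.125
gripper_force: 60.0
```

Emit:
{"name": "send_rows", "arguments": {
  "motion": "1 0 0 -0.001 0 0 0; 1 0 0 0 0 0 0"
}}

```text
clock: 16.15
position: [0.6108, -0.2702, 0.1719]
ee_rot: [1.258, 2.877, 0.002]
force: [-5.1, 3.0, 19.7]
width: 0.124
gripper_force: 60.0
```

Run:
```python
from h import *
o=arm.observe();print(o['clock'],o['position'],o['force'],o['ft_torque'])
c=np.array([.6088,-.2695]);a=np.radians(42.7);X=np.array([np.cos(a),np.sin(a)]);Y=np.array([-X[1],X[0]])
i,d=arm.get_image('scene');Q=cloud('scene',d);x=(Q[...,:2]-c)@X*1000;y=(Q[...,:2]-c)@Y*1000;z=Q[...,2]*1000
m=(abs(x)<30)&(abs(y)<76)&(z>85)&(z<105);print('top z',np.median(z[m]),[np.median(z[m&(y*s>30)]).round(1) for s in(1,-1)])
p=np.linalg.lstsq(np.c_[x[m],y[m],np.ones(m.sum())],z[m],rcond=None)[0];print('plane',p)
m=(x<-28)&(x>-45)&(abs(y)<70)&(z>55)&(z<85);p=np.polyfit(y[m],x[m],1);print('front',np.median(x[m]),np.degrees(np.arctan(p[0])))
cv2.imwrite('pics/s5.png',cv2.resize(i[190:340,350:550],(800,600),interpolation=2))
```

```text
16.15 [ 0.61081162 -0.27019365  0.17186024] [-5.07380351  3.01771293 19.68379077] [ 0.51798356  1.15912581 -0.06784844]
top z 94.83825291261554 [np.float64(94.9), np.float64(95.0)]
plane [ 4.93032111e-04 -1.08392486e-03  9.51780438e+01]
front -32.805603588163144 -0.041663537050008956
```

View pics/s5.png

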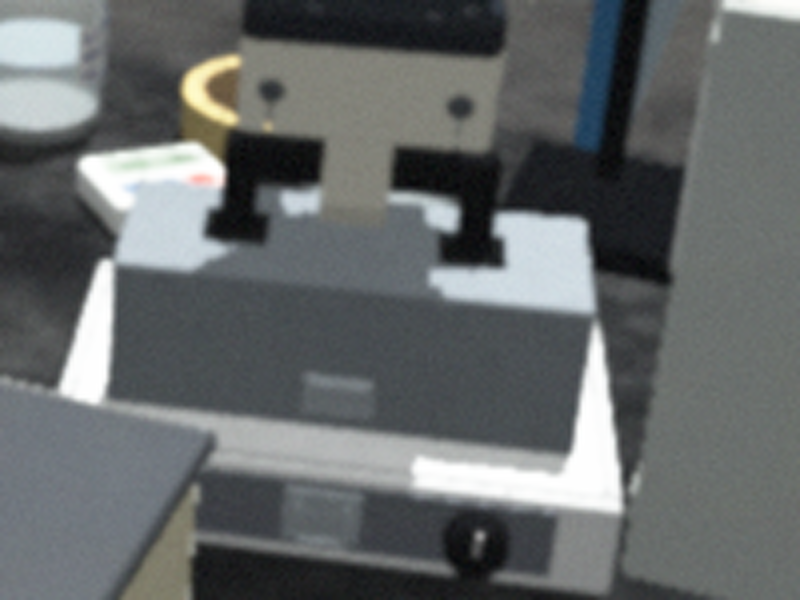

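The cover sits flush on the ledge. Its top is level at about 95–96 mm, which is home height, and it is square to the housing with about 20 N of push held.

```bash
python3 -c "
from cell import arm
print(arm.sign_off())"
```

```text
the job is handed in; nothing more can be done
None
```

I handed the job in at about 16 s: the vial is upright in the middle well, and the cover is fully down and level at home height. The gripper still holds the handle, pressing with about 20 N; I did not see the barrel holes line up directly, because the arm hid them from the cameras.

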